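# Hook the tube-block insert under the shaker's lip and latch it

## Robot

A 7-joint arm with a two-finger parallel gripper is mounted at the origin on a cart in front of the work surface, level with it; the furniture and walls round the work are solid. World frame = base frame: x ahead of the robot, y to its left, z up, the work surface at z = 0. Lengths are in m, angles in rad, forces in N, time in s.
With the tool pointing down it reaches from about 0.4 to 0.85 m from the base axis. Payload 10.4 kg.
Tool frame: the origin (TCP) lies on the front face of the gripper's body, between the roots of the fingers; the fingertips stand 73 mm ahead of it and the grasp point (between the pads) lies 54 mm ahead of it; z points along the fingers, y is the line along which they close (so a half turn about z gives the same grasp; the last joint's range is limited). The gripper opens to 85 mm and grips with 20 to 120 N. Pads are 22 mm wide; open, the fingers measure 114 mm over their backs; the gripper's body (76 mm by 85 mm) begins 54 mm behind the grasp point. The pads swing forward as they close: fully open they stand 13 mm farther back than shut.
Start: joints at [1.102, 0.332, -0.065, 1.46, 0.022, 1.35, -0.088], TCP at [0.27, -0.564, 0.304] pointing down, gripper open.
Joint ranges: [-2.6, 2.6], [-0.5, 2.12], [-1.47, 1.34], [0.16, 2.42], [-1.27, 4.41], [0.06, 2.06], [-2.6, 2.6]. Speed limits (rad/s): [2.22, 2.22, 2.79, 2.79, 3.14, 3.14, 3.14].

## Interface

Orientations are given as a unit quaternion [x, y, z, w].
In Python, from workcell import manip gives the robot as it stands.
- The arm moves only by the shell command python3 -m jog 'ROWS' [FORCE]. ROWS is JSON, a list of rows, each an object with "grip": the gripper command: -1 is fully open, 1 is shut, values between are in proportion; "slide": the shift along the tool's x, y, z in cm, a list of three; "yaw": the turn about the tool's z in rad. A call has 1 to 8 rows; each row shifts and turns the commanded pose from where the row before left it, along the tool's axes as they then stand; what a row does not reach is not made up. A row lasts 1/10 s, in which the tool goes at most 50 mm and 8.59 degrees, less where a joint would pass 70% of its speed; a pose out of reach is approached as far as the arm can. A call with a gripper value outside its range is refused whole. The fingers move at their own pace and stop on an object; FORCE is the grip in N (left out, the last holds). Time passes only in rows, so rows that do not move let the fingers close. It gives the time, the measured TCP pose, the force, the opening and the grip force at its end, in the units of the state.
- manip.get_obs(): the state, without advancing time (a new reading comes with each control period).
- manip.camera(name): name is "scene" or "top" or "wrist"; returns the picture (480x640x3 uint8, blue, green, red); there is no depth.
- manip.calibration(name): a dict with "vfov" (degrees; the focal length in pixels is half the picture's height over the tangent of half this angle, whatever the lens; pixels are square), "cx", "cy" (the principal point, pixels), "camera_from_world" (4x4, takes a point from world to camera coordinates). Camera axes: x right, y down, z forward; pixel columns grow to the right and rows downward; lengths in m; the calibration is good to about 2 mm. A picture is of the moment at which its call begins: read the wrist's pose just before it. calibration takes no time and is no camera call; for the wrist camera it gives the pose at the moment of the call.
- manip.hand_in(): hands the job in; it is judged then, once.
Trained networks look in the newest picture that a camera, given by its name, has taken for a name from the list of things; names that differ only in an ending like _2 or _b are one class to them, and where a whole thing is asked for, a point or a joint stands for the part that bears it (a point fixed in the world has none). Each returns a list of dicts, best first, with "conf" (0 to 1); they miss things now and then, are a little off and sometimes report something else, mostly with a low value. They report only what shows in the picture. A call takes as long as a camera call. They do not tell look-alikes from the thing itself.
- manip.masks_of(thing, camera): "region" (480x640 bool, what is visible of it) and "centre" ([column, row] in pixels, amid what is visible of it).
The state is a dict: "clock": time; "joint_pos": joint angles; "joint_velocities": joint speeds; "tau": joint torques, N m; "position": TCP position; "ee_rot": TCP orientation; "ft_force": force on the tool from outside, world axes, zero at the start; "torque": the same for the moment, N m; "grip_width": opening from 0.0 (shut) to 1.0 (fully open); "grasp_force": force on a finger pad.
Only numpy, scipy, OpenCV 4.12 (cv2) and the standard library are available. Lean on these libraries where they do the work, as an engineer would, in place of code of your own. Each camera call takes 0.05 s, during which the arm holds its last target. There are 200 camera calls.

## Task

Fit the blue tube-block insert into the nest on the bench shaker: first swing the yellow turn latch fully open, then lay the insert sloping in the nest, its metal tongue down on the nest floor just short of the dark lip and its other end resting on the raised ledge, and let go of it there. Then slide its tongue under the lip so that the other end comes off the ledge, push it down until it lies flat in the nest, and swing the latch fully closed over it. Leave the beaker, the timer and the jar where they stand, and never turn the insert over or on its edge.

Things in the scene. Friction and masses are not known exactly. Their poses are not given: they have to be found in the camera images.
- shaker: White bench shaker, 214 x 170 x 45 mm, fixed; stands elsewhere, turned up to 0.3 rad, each time. Origin: centre of its underside on the worktop; x runs from its front (control panel and dark lip, nearer the robot) to its back (raised ledge), y to the latch's side, z up. The nest lies on the aluminium platform on top.
- nest (a point): Point on the nest floor, 50 mm above the shaker's origin, same axes. Side guides stand at y = -43.5 and +43.5 mm (inner faces), x -44 to 60 mm, 12.5 mm high above the floor.
- lip (a point): Middle of the dark lip's free lower edge, at nest (-45, 0, 8.5) mm. The lip overhangs the floor from here forward to the front wall at x = -58.5 mm; y -38 to 38 mm; underside 8.5 and top 12.5 mm above the floor.
- ledge (a point): Middle of the grey raised ledge's upper inner edge, at nest (58, 0, 20) mm. The ledge's top is 20 mm above the floor and runs back to x = 82 mm, y -40 to 40 mm.
- latch (a joint): Yellow turn latch on the left guide. 0 = closed: bar points inward (shaker -y) over the nest; 1.57 = fully open: bar points back (shaker +x) along the guide. Opens counter-clockwise seen from above, stops at both ends, stays where left (about 1.3 N on the post turns it). Starts closed or nearly (0 to 0.35).
- latch_pivot (a point): On the latch's vertical axis, level with the bar's top: nest (28, 48, 18) mm. The bar is 14 mm wide, reaches 30 mm from the axis and runs 13 to 18 mm above the nest floor (3 mm above a seated insert).
- latch_post (a point): Top centre of the upright yellow post on the bar, 24 mm from the latch's axis; 12 mm across, from 18 to 45 mm above the nest floor. Push it sideways or grip it.
- insert: Loose blue plate with 8 tube places, 96 x 80 x 10 mm, 0.25 kg, flat on the worktop. Grey grip rib across its middle: 12 mm thick (x), 50 mm long (y), top 40 mm above the underside. Origin: on the underside below the rib; plate x -48 to 48, z up, x to the plain end. Seated: tongue to the shaker's front, origin at nest x 3.5 to 10, y 0, z 0 mm.
- tongue (a point): Middle of the lower edge of the end of the insert's metal tongue, at insert (-62, 0, 0) mm. The tongue is 60 mm wide, 5 mm thick, level with the plate's underside, and reaches 14 mm beyond the plate: 110 mm in all, too long to drop straight in between lip and ledge.
- beaker: Small loose beaker, about 61 x 55 x 70 mm, origin under its centre. Leave it alone.
- timer: Small white loose bench timer with coloured keys, 38 x 62 x 58 mm, origin under its centre. Leave it alone.
- jar: Loose clear sample jar with a red lid, 59 x 59 x 115 mm, origin under its centre. Leave it alone.
Mind the look-alikes: they are no part of the job. There is more than one size of the insert; the one meant has the size given above.

How it is judged:
By the outcome, as a careful person would: the job done as asked, in the order asked, and still so for the second after the job is handed in, with the robot touching nothing.
It also fails if it takes over 72 s, if anything falls off the work surface, if the arm or the gripper's body presses on something with over 40 N, if the wrist force passes 120 N, or if a joint passes its speed limit or range.

## Working session

There is one attempt and no reset: what is moved stays moved. The work goes in short steps, Python scripts to look and compute and a shell command to move; the robot and the scene stay as the last step left them, time stands still between calls to the robot, and variables do not carry over. Pictures are saved under pics/ and viewed, at most 10 in all, crops included, and the job is handed in when it is done.

```bash
mkdir -p pics; python3 - <<'E'
from workcell import manip
import cv2,numpy as np
o=manip.get_obs();print(o)
for c in("scene","top"):
    im=manip.camera(c);cv2.imwrite(f"pics/{c}0.png",im)
    k=manip.calibration(c);print(c,k)
    for t in("insert","shaker","latch","lip","ledge","latch_post","nest","tongue"):
        try:
            for d in manip.masks_of(t,c)[:3]:print(t,round(d["conf"],2),np.round(d["centre"]),d["region"].sum())
        except Exception as e:print(t,e)
E
```

```text
{'clock': 0.0, 'joint_pos': array([ 1.10243089,  0.33285026, -0.0647189 ,  1.46098541,  0.02157648,
        1.34988496, -0.08848677]), 'joint_velocities': array([-0.00038929,  0.00192921, -0.00035802,  0.00109644, -0.00144478,
        0.00137981,  0.00163582]), 'tau': array([-4.20965098e-04, -6.25444436e+01,  4.85468970e-02, -3.91595578e+01,
        1.61043461e-02,  9.98059666e-03,  1.03386628e-05]), 'position': array([ 0.26935832, -0.56365968,  0.30310834]), 'ee_rot': array([ 9.75258762e-01,  2.21065226e-01, -1.77458853e-04, -6.94447564e-04]), 'ft_force': array([ 0.53224188,  0.18608602, -0.15903711]), 'torque': array([-0.03963437,  0.04463294, -0.01643197]), 'grasp_force': 0.0, 'grip_width': 0.9960761531467988}
scene {'vfov': 56.37010750402942, 'cx': 322.6093613852354, 'cy': 235.15707246037724, 'camera_from_world': array([[-0.79412959, -0.60739728, -0.0206577 ,  0.45830413],
       [-0.23332959,  0.33609537, -0.91246765,  0.17266945],
       [ 0.56117333, -0.7197975 , -0.40862703,  0.83926229],
       [ 0.        ,  0.        ,  0.        ,  1.        ]])}
insert 0.67 [414. 222.] 5
[... 321 characters left out ...]
33. 240.] 397
top {'vfov': 57.82184355463541, 'cx': 319.55502800285734, 'cy': 243.66512229053555, 'camera_from_world': array([[-0.02963366, -0.99928157, -0.02362599,  0.07342165],
       [-0.9947247 ,  0.03180432, -0.09752563,  0.5313368 ],
       [ 0.09820697,  0.02061131, -0.99495254,  1.22660665],
       [ 0.        ,  0.        ,  0.        ,  1.        ]])}
insert 0.82 [398. 250.] 608
insert 0.81 [412. 300.] 600
insert 0.8 [450. 260.] 1085
shaker 0.66 [291. 238.] 4441
shaker 0.48 [447. 261.] 1029
latch 0.39 [291. 236.] 4590
lip 0.86 [293. 240.] 4445
ledge 0.69 [292. 238.] 4517
nest 0.69 [294. 234.] 4442
tongue 0.79 [448. 263.] 1051
tongue 0.68 [396. 252.] 593
tongue 0.63 [413. 302.] 588
```

```bash
python3 - <<'E'
import cv2,numpy as np
a=cv2.imread("pics/top0.png")[170:350,220:500];b=cv2.imread("pics/scene0.png")[180:340,150:470]
a=cv2.resize(a,(800,514),interpolation=cv2.INTER_CUBIC)
cv2.imwrite("pics/c0.png",a);cv2.imwrite("pics/c1.png",cv2.resize(b,(800,400),interpolation=cv2.INTER_CUBIC))
E
```

```text
(no output)
```

View pics/c0.png

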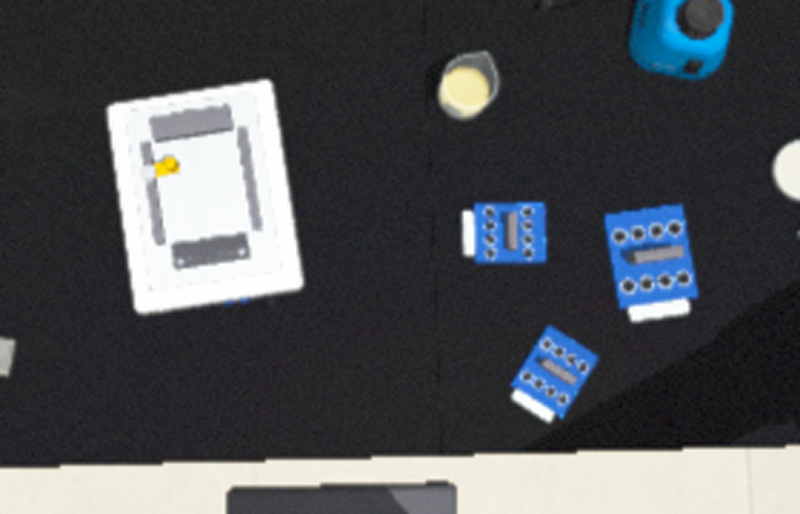

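View pics/c1.png

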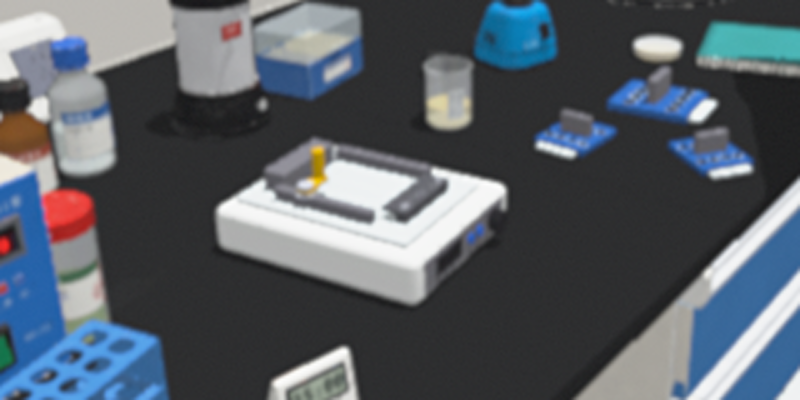

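The top crop shows the shaker, with the latch near original px (278,228). There are three inserts; the large one at about px (447,260) is the candidate and its mask area fits 96x80 mm. Next I'll measure them.

```bash
cat > h.py <<'E'
from workcell import manip
import cv2,numpy as np
from scipy.optimize import least_squares
def cal(c):
    k=manip.calibration(c);f=240/np.tan(np.radians(k["vfov"])/2)
    return np.array([[f,0,k["cx"]],[0,f,k["cy"]],[0,0,1]]),np.array(k["camera_from_world"])
def proj(K,T,P):
    p=(np.atleast_2d(P)@T[:3,:3].T+T[:3,3])@K.T
    return p[:,:2]/p[:,2:]
def back(K,T,uv,z):
    uv=np.atleast_2d(uv);d=np.c_[uv,np.ones(len(uv))]@np.linalg.inv(K).T@T[:3,:3]
    o=-T[:3,:3].T@T[:3,3]
    return o+d*((z-o[2])/d[:,2])[:,None]
def loc(pose,P):
    x,y,a=pose;P=np.atleast_2d(P).astype(float);c,s=np.cos(a),np.sin(a)
    return np.c_[x+c*P[:,0]-s*P[:,1],y+s*P[:,0]+c*P[:,1],P[:,2]]
def fitpts(K,T,pose0,P,uv):
    "fit planar pose to known points P(local,m) seen at uv"
    r=least_squares(lambda q:(proj(K,T,loc(q,P))-uv).ravel(),pose0,x_scale=[.01,.01,.1])
    return r.x,np.sqrt(np.mean(r.fun**2))
def tool():
    o=manip.get_obs();q=o["ee_rot"];return o["position"],2*np.arctan2(q[1],q[0])
def move(xy,yaw,z):
    "slide in tool axes (cm), yaw (rad): target TCP, tool x heading yaw"
    p,a=tool();d=np.array([*xy,z])-p;c,s=np.cos(a),np.sin(a)
    dy=(yaw-a+np.pi)%(2*np.pi)-np.pi
    print("slide cm",np.round(100*np.array([c*d[0]+s*d[1],s*d[0]-c*d[1],-d[2]]),2),"yaw",round(-dy,3),"tool yaw",round(a,3),"pos",np.round(p,4))
E
python3 - <<'E'
from h import *
K,T=cal("top");manip.camera("top")
print("cam",-T[:3,:3].T@T[:3,3])
for t,z in(("insert",.01),("shaker",.045)):
    for d in manip.masks_of(t,"top"):
        if d["conf"]<.3:continue
        m=d["region"].astype(np.uint8);c=max(cv2.findContours(m,0,2)[0],key=len)[:,0].astype(float)
        w=back(K,T,c,z)[:,:2]*1000
        r=cv2.minAreaRect(w.astype(np.float32));print(t,round(d["conf"],2),d["centre"],r)
for t in("beaker","timer","jar"):
    for d in manip.masks_of(t,"top")[:1]:print(t,d["conf"],back(K,T,d["centre"],.04))
E
```

```text
cam [0.41024827 0.03118812 1.27396902]
insert 0.87 [446.7, 263.0] ((471.65087890625, -310.51165771484375), (109.43621826171875, 82.10923767089844), 6.753944396972656)
insert 0.72 [396.7, 251.1] ((505.09698486328125, -164.1951904296875), (81.69807434082031, 61.232574462890625), 88.16028594970703)
insert 0.64 [413.1, 300.0] ((362.60009765625, -205.32138061523438), (61.48193359375, 82.99818420410156), 54.49829864501953)
shaker 0.58 [292.4, 238.4] ((545.3971557617188, 136.8771514892578), (226.07083129882812, 169.36331176757812), 6.986510753631592)
beaker 0.87 [[ 0.65713955 -0.12939297  0.04      ]]
timer 0.54 [[0.40059499 0.36706714 0.04      ]]
jar 0.95 [[0.64804827 0.39168427 0.04      ]]
```

```bash
python3 -m jog '[{"grip":-1,"slide":[0,0,0],"yaw":0.11},{"grip":-1,"slide":[0,0,0],"yaw":0.11},{"grip":-1,"slide":[0,0,0],"yaw":0.105}]'; python3 - <<'E'
from h import *
move((.52,.137),.122,.33)
K,T=cal("wrist");p,a=tool();print(-T[:3,:3].T@T[:3,3]-p,T[:3,:3])
E
```

```text
clock: 1.5
position: [0.2695, -0.5639, 0.3039]
ee_rot: [0.998, 0.058, 0.0, 0.0]
ft_force: [-0.6, -0.6, -0.8]
grip_width: 1.002
grasp_force: 0.0
slide cm [ 33.01 -66.72  -2.61] yaw -0.006 tool yaw 0.116 pos [ 0.2695 -0.5639  0.3039]
[0.07317867 0.00880024 0.06870427] [[ 1.16602427e-01 -9.93178571e-01  4.47839596e-04]
 [-9.51100347e-01 -1.11532422e-01  2.88042790e-01]
 [-2.86027978e-01 -3.40124288e-02 -9.57617434e-01]]
```

```bash
R='no'; python3 -m jog '[{"grip":-1,"slide":[2.3,-4.2,-0.2],"yaw":0},{"grip":-1,"slide":[2.3,-4.2,-0.2],"yaw":0},{"grip":-1,"slide":[2.3,-4.2,-0.2],"yaw":0},{"grip":-1,"slide":[2.3,-4.2,-0.2],"yaw":0},{"grip":-1,"slide":[2.3,-4.2,-0.2],"yaw":0},{"grip":-1,"slide":[2.3,-4.2,-0.2],"yaw":0},{"grip":-1,"slide":[2.3,-4.2,-0.2],"yaw":0},{"grip":-1,"slide":[2.3,-4.2,-0.2],"yaw":0}]' >/dev/null;  python3 -m jog '[{"grip":-1,"slide":[2.3,-4.2,-0.2],"yaw":0},{"grip":-1,"slide":[2.3,-4.2,-0.2],"yaw":0},{"grip":-1,"slide":[2.3,-4.2,-0.2],"yaw":0},{"grip":-1,"slide":[2.3,-4.2,-0.2],"yaw":0},{"grip":-1,"slide":[2.3,-4.2,-0.2],"yaw":0},{"grip":-1,"slide":[2.3,-4.2,-0.2],"yaw":0},{"grip":-1,"slide":[2.3,-4.2,-0.2],"yaw":0},{"grip":-1,"slide":[2.3,-4.2,-0.2],"yaw":0}]'; python3 - <<'E'
from h import *
move((.56,.137),.122,.33)
E
```

```text
clock: 3.1
position: [0.5544, 0.1491, 0.3363]
ee_rot: [0.998, 0.06, 0.0, 0.0]
ft_force: [1.2, -0.9, 0.0]
grip_width: 1.003
grasp_force: 0.0
slide cm [0.41 1.27 0.63] yaw -0.002 tool yaw 0.12 pos [0.5544 0.1491 0.3363]
```

Close enough; look with the model overlaid.

```bash
python3 - <<'E'
from h import *
K,T=cal("wrist");im=manip.camera("wrist");np.savez("w1.npz",K=K,T=T);cv2.imwrite("pics/w1raw.png",im)
for t in("latch","latch_post","lip","ledge"):
    for d in manip.masks_of(t,"wrist")[:2]:print(t,round(d["conf"],2),np.round(d["centre"]),d["region"].sum())
pose=(.543,.137,.122)
G=[[-.045,-.038,.0625],[-.045,.038,.0625],[-.0585,-.038,.0625],[-.0585,.038,.0625],[.058,-.04,.07],[.058,.04,.07],[.082,-.04,.07],[.082,.04,.07],[-.044,.0435,.0625],[.06,.0435,.0625],[-.044,-.0435,.0625],[.06,-.0435,.0625]]
for u in proj(K,T,loc(pose,G)):cv2.circle(im,tuple(int(v) for v in u),2,(0,0,255),-1)
cv2.imwrite("pics/w1.png",im)
E
```

```text
latch 0.97 [290. 182.] 719
latch_post 0.77 [286. 185.] 709
lip 0.98 [326. 193.] 38045
lip 0.52 [610. 134.] 3321
ledge 0.77 [325. 197.] 38210
```

View pics/w1.png

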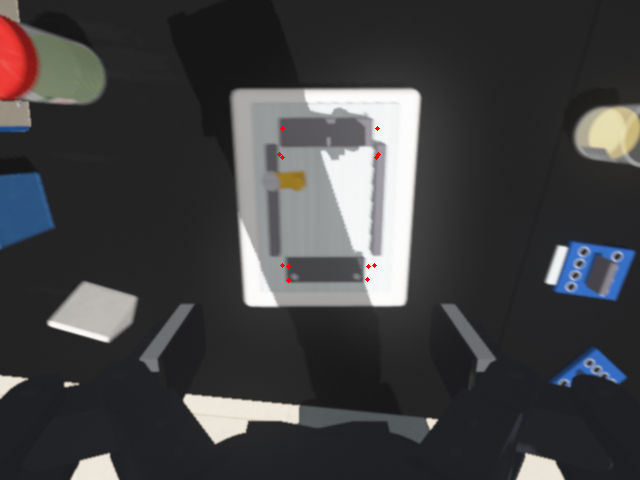

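```bash
python3 - <<'E'
import cv2
b=cv2.imread("pics/w1raw.png")[100:300,225:425];cv2.imwrite("pics/c2.png",cv2.resize(b,(600,600),interpolation=cv2.INTER_CUBIC))
E
```

```text
(no output)
```

View pics/c2.png

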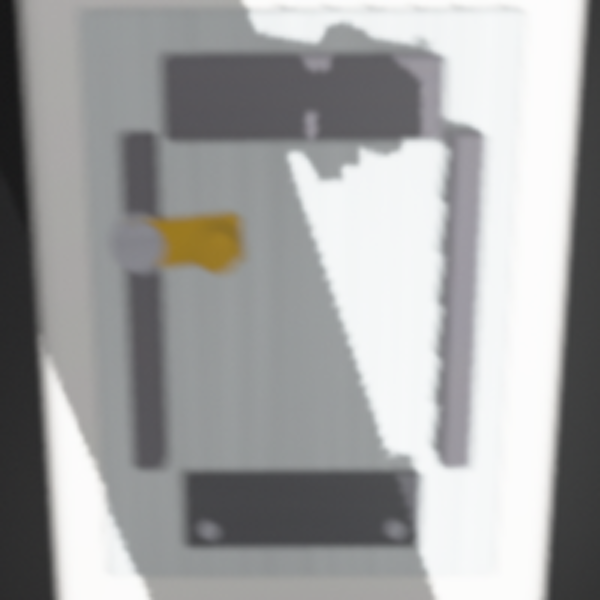

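```bash
python3 - <<'E'
from h import *
d=np.load("w1.npz");K,T=d["K"],d["T"]
P=np.array([[.058,.04,.07],[.058,-.04,.07],[.082,.04,.07],[.082,-.04,.07],[-.045,.038,.0625],[-.045,-.038,.0625],[.06,.0435,.0625],[-.044,.0435,.0625],[-.044,-.0435,.0625]])
uv=np.array([[165,139],[442,139],[164,56],[443,56],[187,471],[417,471],[158,132],[165,467],[438,465]])/3+[225,100]
q,e=fitpts(K,T,(.543,.137,.122),P,uv);print(q,e);print(np.round(uv-proj(K,T,loc(q,P)),1))
np.save("shaker.npy",q)
print("bar tip dir")
b=back(K,T,np.array([[241,217],[241,265],[215,243]])/3+[225,100],.068);
c,s=np.cos(q[2]),np.sin(q[2]);L=(b[:,:2]-q[:2])@np.array([[c,-s],[s,c]]);print(L-[.028,.048])
for ang in(0,.1,.2,.3):
  pv=np.array([.028,.048]);dd=np.array([np.sin(ang),-np.cos(ang)])
  print(ang,(proj(K,T,loc(q,[[*(pv+.024*dd),.095],[*(pv+.030*dd),.068]]))-[225,100])*3)
E
```

```text
[0.55177242 0.14079368 0.12225023] 1.2441526844908157
[[ 0.6 -0.3]
 [-1.1 -0.1]
 [ 1.1  1.6]
 [-1.9  1.8]
 [ 1.8 -0.9]
 [-1.8 -0.7]
 [ 1.6  0.2]
 [ 0.3 -1.2]
 [-0.7 -1.7]]
bar tip dir
[[ 0.00801107 -0.02978273]
 [-0.00601027 -0.02963517]
 [ 0.00047135 -0.02209699]]
0 [[217.02722684 259.21615534]
 [242.03042877 244.56345367]]
0.1 [[216.43580481 250.36115055]
 [241.411688   234.30324314]]
0.2 [[214.95631021 241.55742169]
 [239.76658205 224.09547987]]
0.3 [[212.59786451 232.89443526]
 [237.10397999 214.0441157 ]]
```

```bash
python3 - <<'E'
from h import *
q=np.load("shaker.npy");w=loc(q,[[.0288,.024,0]])[0];print(w);move(w[:2],.122,.147)
E
```

```text
[0.57743077 0.16812661 0.        ]
slide cm [ 2.59 -1.8  18.86] yaw -0.001 tool yaw 0.121 pos [0.5539 0.1472 0.3356]
```

```bash
python3 -m jog '[{"grip":-0.3,"slide":[1.3,-0.9,4.7],"yaw":0},{"grip":-0.3,"slide":[1.3,-0.9,4.7],"yaw":0},{"grip":-0.3,"slide":[0,0,4],"yaw":0},{"grip":-0.3,"slide":[0,0,3],"yaw":0},{"grip":-0.3,"slide":[0,0,2.5],"yaw":0},{"grip":-0.3,"slide":[0,0,0],"yaw":0}]' 30; python3 -m jog '[{"grip":1,"slide":[0,0,0],"yaw":0},{"grip":1,"slide":[0,0,0],"yaw":0},{"grip":1,"slide":[0,0,0],"yaw":0},{"grip":1,"slide":[0,0,0],"yaw":0},{"grip":1,"slide":[0,0,0],"yaw":0},{"grip":1,"slide":[0,0,0],"yaw":0}]'
```

```text
clock: 3.95
position: [0.576, 0.1657, 0.1437]
ee_rot: [0.998, 0.059, -0.003, 0.001]
ft_force: [0.2, -1.2, -0.1]
grip_width: 0.646
grasp_force: 0.0
clock: 4.55
position: [0.5787, 0.1672, 0.1488]
ee_rot: [0.998, 0.06, 0.001, 0.001]
ft_force: [-0.5, -5.5, 6.3]
grip_width: 0.125
grasp_force: 30.1
```

```bash
python3 -m jog '[{"grip":1,"slide":[0.52,-0.07,0],"yaw":0},{"grip":1,"slide":[0.49,-0.19,0],"yaw":0},{"grip":1,"slide":[0.44,-0.29,0],"yaw":0},{"grip":1,"slide":[0.37,-0.38,0],"yaw":0},{"grip":1,"slide":[0.28,-0.45,0],"yaw":0},{"grip":1,"slide":[0.17,-0.5,0],"yaw":0},{"grip":1,"slide":[0.06,-0.53,0],"yaw":0},{"grip":1,"slide":[0,-0.15,0],"yaw":0}]'; python3 -m jog '[{"grip":1,"slide":[0,-0.2,0],"yaw":0},{"grip":1,"slide":[0,0,0],"yaw":0},{"grip":1,"slide":[0,0,0],"yaw":0}]'; python3 - <<'E'
from h import *
q=np.load("shaker.npy");p,a=tool();d=p[:2]-q[:2];c,s=np.cos(q[2]),np.sin(q[2]);print("shaker frame",c*d[0]+s*d[1],-s*d[0]+c*d[1],a)
E
```

```text
clock: 5.35
position: [0.602, 0.1938, 0.1493]
ee_rot: [0.998, 0.058, 0.005, 0.001]
ft_force: [14.8, -7.1, -1.7]
grip_width: 0.122
grasp_force: 29.9
clock: 5.65
position: [0.6013, 0.1947, 0.1492]
ee_rot: [0.998, 0.058, 0.004, 0.002]
ft_force: [11.1, -10.3, 2.2]
grip_width: 0.126
grasp_force: 30.4
shaker frame 0.05571381893499853 0.04746064235352301 0.11640279986304913
```

```bash
python3 -m jog '[{"grip":-0.4,"slide":[0,0,0],"yaw":0},{"grip":-0.4,"slide":[0,0,0],"yaw":0},{"grip":-0.4,"slide":[0,0,-3],"yaw":0},{"grip":-0.4,"slide":[0,0,-4],"yaw":0},{"grip":-0.4,"slide":[-1.5,2.5,-3],"yaw":0},{"grip":-0.4,"slide":[-1.5,2.5,-3],"yaw":0},{"grip":-0.4,"slide":[0,0,0],"yaw":0},{"grip":-0.4,"slide":[0,0,0],"yaw":0}]'; python3 - <<'E'
from h import *
K,T=cal("wrist");im=manip.camera("wrist");np.savez("w2.npz",K=K,T=T)
q=np.load("shaker.npy")
print(proj(K,T,loc(q,[[0.02,0,.05]])))
cv2.imwrite("pics/w2.png",im)
E
```

```text
clock: 6.45
position: [0.5735, 0.1455, 0.2779]
ee_rot: [0.998, 0.06, 0.001, 0.0]
ft_force: [0.4, 0.6, -0.2]
grip_width: 0.702
grasp_force: 0.0
[[319.71329736 222.48509482]]
```

View pics/w2.png

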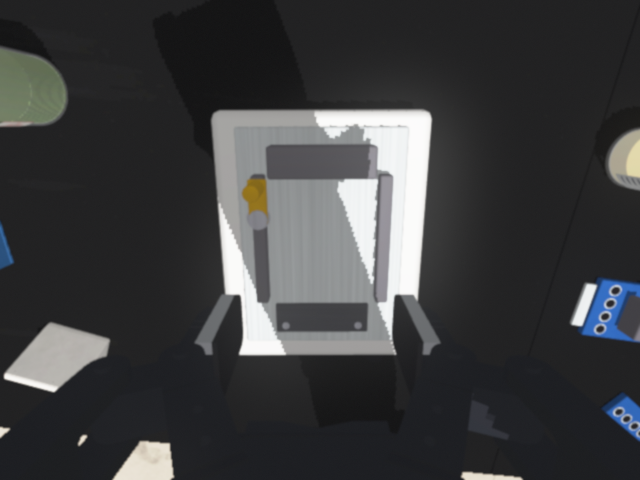

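```bash
python3 - <<'E'
from h import *
P=np.array([[.058,.04,.07],[.058,-.04,.07],[.082,.04,.07],[.082,-.04,.07],[-.045,.038,.0585],[-.045,-.038,.0585]])
u1=np.array([[165,139],[442,139],[164,56],[443,56],[187,471],[417,471]])/3+[225,100]
u2=np.array([[266,179],[377,179],[266,146],[376,146],[277,303],[368,303]])
for n,uv in(("w1",u1),("w2",u2)):
    d=np.load(n+".npz");K,T=d["K"],d["T"]
    q,e=fitpts(K,T,(.55,.137,.122),P,uv);print(q,e);print(np.round(uv-proj(K,T,loc(q,P)),1).tolist())
d=np.load("w2.npz");K,T=d["K"],d["T"]
np.save("shaker.npy",q)
print(proj(K,T,loc(q,[[.028,.048,.068],[.052,.048,.095]])))
# latch post top by back-projection
b=back(K,T,[[251,194]],.095)[0];c,s=np.cos(q[2]),np.sin(q[2]);e=b[:2]-q[:2];print(c*e[0]+s*e[1],-s*e[0]+c*e[1])
move((.50,-.31),.118,.27)
E
```

```text
[0.55110706 0.14082286 0.12367631] 1.0627853249392294
[[0.8, -1.2], [-0.8, -0.9], [1.4, 0.7], [-1.6, 1.0], [1.5, -0.1], [-1.2, 0.1]]
[0.55078436 0.13910129 0.12944856] 1.0029639263228094
[[0.0, -1.3], [-0.1, -0.3], [1.6, -0.0], [-2.3, 1.0], [1.0, -0.2], [-0.1, 0.6]]
[[257.49400814 220.14438502]
 [249.52431745 194.78831449]]
0.05251809418058823 0.04699243192522949
slide cm [-12.79  44.39   0.68] yaw 0.003 tool yaw 0.121 pos [0.5732 0.1461 0.2768]
```

```bash
python3 - <<'E'
import numpy as np;np.save("shaker.npy",[.551,.140,.126])
E
python3 -m jog '[{"grip":-1,"slide":[-1.3,4.4,0],"yaw":0},{"grip":-1,"slide":[-1.3,4.4,0],"yaw":0},{"grip":-1,"slide":[-1.3,4.4,0],"yaw":0},{"grip":-1,"slide":[-1.3,4.4,0],"yaw":0},{"grip":-1,"slide":[-1.3,4.4,0],"yaw":0},{"grip":-1,"slide":[-1.3,4.4,0],"yaw":0},{"grip":-1,"slide":[-1.3,4.4,0],"yaw":0},{"grip":-1,"slide":[-1.3,4.4,0],"yaw":0}]' >/dev/null; python3 -m jog '[{"grip":-1,"slide":[-1.3,4.4,0],"yaw":0},{"grip":-1,"slide":[-1.3,4.4,0],"yaw":0},{"grip":-1,"slide":[0,0,0],"yaw":0},{"grip":-1,"slide":[0,0,0],"yaw":0}]'; python3 - <<'E'
from h import *
K,T=cal("wrist");im=manip.camera("wrist");np.savez("w3.npz",K=K,T=T)
d=manip.masks_of("insert","wrist")
for x in d:print(x["conf"],x["centre"],x["region"].sum())
x=max(d,key=lambda x:x["region"].sum())
c=max(cv2.findContours(x["region"].astype(np.uint8),0,2)[0],key=len)[:,0].astype(float)
print(cv2.minAreaRect((back(K,T,c,.01)[:,:2]*1000).astype(np.float32)))
q=(.4786,-.3097,.118)
for u in proj(K,T,loc(q,[[.048,.04,.01],[.048,-.04,.01],[-.048,.04,.01],[-.048,-.04,.01],[-.062,.03,.005],[-.062,-.03,.005],[0,.025,.04],[0,-.025,.04]])):cv2.circle(im,tuple(int(v) for v in u),2,(0,0,255),-1)
cv2.imwrite("pics/w3.png",im)
E
```

```text
clock: 7.7
position: [0.4976, -0.3068, 0.2753]
ee_rot: [0.998, 0.06, -0.001, -0.001]
ft_force: [0.3, 1.3, 0.4]
grip_width: 1.0
grasp_force: 0.0
0.94 [318.3, 226.7] 9694
0.67 [215.2, 317.8] 2294
0.56 [162.8, 179.3] 6237
((473.059326171875, -311.09466552734375), (107.63114166259766, 79.20527648925781), 6.936208724975586)
```

View pics/w3.png

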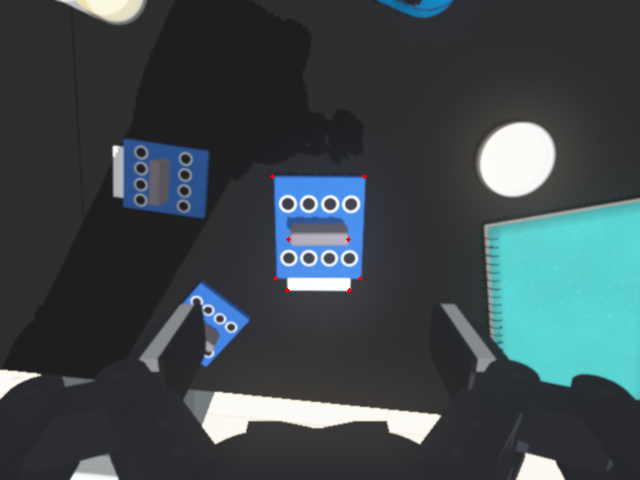

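```bash
python3 - <<'E'
from h import *
move((.4795,-.310),.119,.087)
E
```

```text
slide cm [-1.93  0.27 18.91] yaw 0.005 tool yaw 0.124 pos [ 0.4984 -0.3049  0.2761]
```

```bash
python3 -m jog '[{"grip":-1,"slide":[-1.9,0.2,4],"yaw":0},{"grip":-1,"slide":[0,0,4.5],"yaw":0},{"grip":-1,"slide":[0,0,4.5],"yaw":0},{"grip":-1,"slide":[0,0,3.5],"yaw":0},{"grip":-1,"slide":[0,0,2.3],"yaw":0},{"grip":-1,"slide":[0,0,0],"yaw":0},{"grip":1,"slide":[0,0,0],"yaw":0},{"grip":1,"slide":[0,0,0],"yaw":0}]' 25; python3 -m jog '[{"grip":1,"slide":[0,0,0],"yaw":0},{"grip":1,"slide":[0,0,0],"yaw":0},{"grip":1,"slide":[0,0,0],"yaw":0}]';python3 -m jog '[{"grip":1,"slide":[0,0,-1],"yaw":0},{"grip":1,"slide":[0,0,-3],"yaw":0},{"grip":1,"slide":[0,0,-4],"yaw":0},{"grip":1,"slide":[0,0,-4],"yaw":0},{"grip":1,"slide":[0,0,-2],"yaw":0},{"grip":1,"slide":[0,0,0],"yaw":0}]'; python3 - <<'E'
from h import *
q=np.load("shaker.npy");move(loc(q,[[.011,0,0]])[0,:2],q[2],.22)
K,T=cal("wrist");im=manip.camera("wrist");np.savez("w4.npz",K=K,T=T);cv2.imwrite("pics/w4.png",im)
E
```

```text
clock: 8.6
position: [0.4802, -0.311, 0.0907]
ee_rot: [0.998, 0.061, 0.001, 0.001]
ft_force: [-0.1, -0.6, 0.2]
grip_width: 0.694
grasp_force: 0.0
clock: 8.9
position: [0.48, -0.3114, 0.0909]
ee_rot: [0.998, 0.061, 0.001, 0.001]
ft_force: [-0.6, 1.7, 7.4]
grip_width: 0.577
grasp_force: 26.5
clock: 9.5
position: [0.48, -0.3119, 0.2331]
ee_rot: [0.998, 0.06, 0.002, 0.002]
ft_force: [1.1, 0.3, -2.7]
grip_width: 0.579
grasp_force: 27.3
slide cm [ 13.58 -44.01   1.31] yaw -0.005 tool yaw 0.121 pos [ 0.48   -0.3119  0.2331]
```

View pics/w4.png

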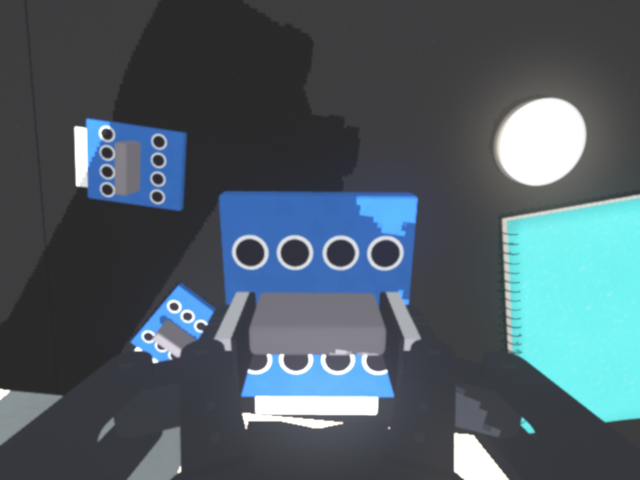

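```bash
python3 -m jog '[{"grip":1,"slide":[1.5,-4.4,0],"yaw":0},{"grip":1,"slide":[1.5,-4.4,0],"yaw":0},{"grip":1,"slide":[1.5,-4.4,0],"yaw":0},{"grip":1,"slide":[1.5,-4.4,0],"yaw":0},{"grip":1,"slide":[1.5,-4.4,0],"yaw":0},{"grip":1,"slide":[1.5,-4.4,0],"yaw":0},{"grip":1,"slide":[1.5,-4.4,0],"yaw":0},{"grip":1,"slide":[1.5,-4.4,0],"yaw":0}]' >/dev/null; python3 -m jog '[{"grip":1,"slide":[1.5,-4.4,0],"yaw":0},{"grip":1,"slide":[1,-4.4,0],"yaw":0},{"grip":1,"slide":[0,0,1.5],"yaw":-0.005},{"grip":1,"slide":[0,0,1.5],"yaw":0},{"grip":1,"slide":[0,0,0],"yaw":0}]'; python3 - <<'E'
from h import *
q=np.load("shaker.npy")
d=np.load("w4.npz");K,T=d["K"],d["T"]
uv=np.array([[220,194],[417,194],[250,402],[381,402]])  # plate end, tongue end top edge guess
uv=np.array([[220,194],[417,194],[255,397],[378,397]])
P=np.array([[.048,.04,.01],[.048,-.04,.01],[-.062,.03,.005],[-.062,-.03,.005]])
tp=np.array([.480,-.3119,.2331])
for rows in((397,413),):
  uv[2:,1]=413
  def f(v):
    c,s=np.cos(v[3]),np.sin(v[3]);L=np.c_[P[:,0]*c-P[:,2]*s,P[:,1],P[:,0]*s+P[:,2]*c]
    L=L+[v[0],v[1],v[2]]
    W=loc((tp[0],tp[1],.121),L);return (proj(K,T,W)-uv).ravel()
  r=least_squares(f,[0,0,.14,0]);print(r.x,np.round(r.fun,1))
for _ in range(3):move(loc(q,[[.019,0,0]])[0,:2],q[2],.20)
E
```

```text
clock: 10.85
position: [0.5683, 0.141, 0.1951]
ee_rot: [0.998, 0.062, -0.003, 0.001]
ft_force: [0.1, -1.1, -2.7]
grip_width: 0.578
grasp_force: 27.4
[-0.00169574 -0.00049314  0.1385746  -0.01566179] [-1.  -0.1 -0.7 -0.2  1.9  0.4  0.1 -0. ]
slide cm [ 0.17 -0.12 -0.49] yaw -0.002 tool yaw 0.124 pos [0.5683 0.141  0.1951]
slide cm [ 0.17 -0.12 -0.49] yaw -0.002 tool yaw 0.124 pos [0.5683 0.141  0.1951]
slide cm [ 0.17 -0.12 -0.49] yaw -0.002 tool yaw 0.124 pos [0.5683 0.141  0.1951]
```

```bash
python3 -m jog '[{"grip":1,"slide":[0.3,-0.12,1],"yaw":0},{"grip":1,"slide":[0,0,1.2],"yaw":0},{"grip":1,"slide":[0,0,1],"yaw":0},{"grip":1,"slide":[0,0,0],"yaw":0},{"grip":1,"slide":[0,0,0],"yaw":0}]'; python3 - <<'E'
from h import *
q=np.load("shaker.npy")
move(loc(q,[[.020,0,0]])[0,:2],q[2],.163)
im=manip.camera("scene");m=im[190:320,210:400];a=cv2.resize(m,(570,390),interpolation=cv2.INTER_CUBIC)
w=manip.camera("wrist");cv2.imwrite("pics/s5.png",np.hstack([a[:300],cv2.resize(w,(400,300))])[:, -800:])
E
```

```text
clock: 11.35
position: [0.5726, 0.1443, 0.1667]
ee_rot: [0.998, 0.063, -0.0, 0.0]
ft_force: [-0.9, -0.8, -2.8]
grip_width: 0.578
grasp_force: 27.4
slide cm [-0.19  0.15  0.37] yaw -0.0 tool yaw 0.126 pos [0.5726 0.1443 0.1667]
```

View pics/s5.png

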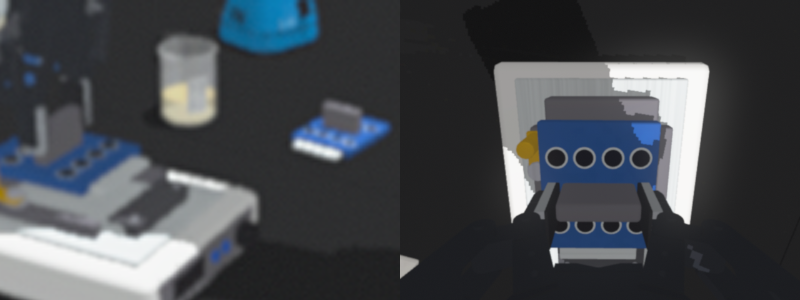

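```bash
python3 -m jog '[{"grip":1,"slide":[-0.1,0.1,0.4],"yaw":0},{"grip":1,"slide":[-0.1,0,0.15],"yaw":0},{"grip":1,"slide":[-0.12,0,0.17],"yaw":0},{"grip":1,"slide":[-0.12,0,0.17],"yaw":0},{"grip":1,"slide":[-0.12,0,0.17],"yaw":0},{"grip":1,"slide":[0,0,0],"yaw":0}]' 20; python3 - <<'E'
from h import *
q=np.load("shaker.npy")
move(loc(q,[[.0135,0,0]])[0,:2],q[2],.1524)
w=manip.camera("wrist");cv2.imwrite("pics/w6.png",w)
E
```

```text
clock: 12.05
position: [0.5672, 0.1427, 0.1564]
ee_rot: [0.998, 0.063, 0.0, 0.0]
ft_force: [-1.1, -1.2, 2.4]
grip_width: 0.577
grasp_force: 28.1
slide cm [-0.29  0.06  0.4 ] yaw -0.0 tool yaw 0.126 pos [0.5672 0.1427 0.1564]
```

View pics/w6.png

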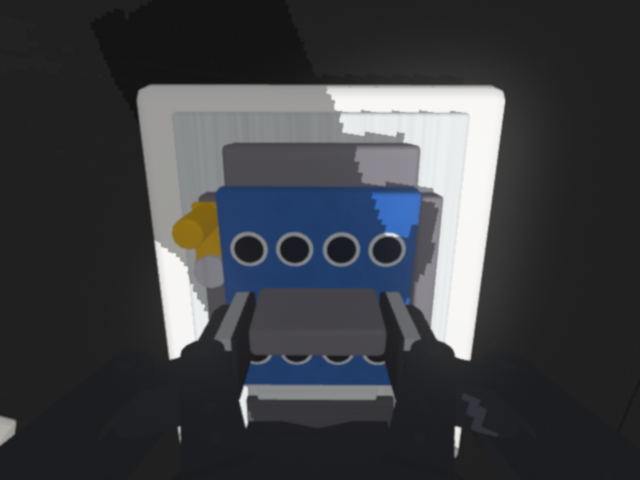

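```bash
python3 -m jog '[{"grip":1,"slide":[-0.1,0.1,0.13],"yaw":0},{"grip":1,"slide":[-0.1,0,0.13],"yaw":0},{"grip":1,"slide":[-0.1,0,0.14],"yaw":0},{"grip":1,"slide":[0,0,0],"yaw":0}]'; python3 - <<'E'
from h import *
q=np.load("shaker.npy")
move(loc(q,[[.0135,0,0]])[0,:2],q[2],.1524)
K,T=cal("wrist");np.savez("w7.npz",K=K,T=T);w=manip.camera("wrist");cv2.imwrite("pics/w7.png",w)
for t in("insert","tongue","lip"):
  for d in manip.masks_of(t,"wrist")[:1]:
    ys,xs=np.where(d["region"]);print(t,d["conf"],ys.min(),ys.max(),xs.min(),xs.max())
E
```

```text
clock: 12.5
position: [0.5644, 0.1418, 0.1523]
ee_rot: [0.998, 0.063, 0.0, -0.0]
ft_force: [0.3, 2.5, 2.1]
grip_width: 0.577
grasp_force: 28.2
slide cm [ 0.    0.01 -0.01] yaw 0.0 tool yaw 0.126 pos [0.5644 0.1418 0.1523]
insert 0.84 181 386 212 423
tongue 0.76 181 386 211 424
lip 0.9 77 459 131 509
```

```bash
python3 -m jog '[{"grip":-0.5,"slide":[0,0,0],"yaw":0},{"grip":-0.5,"slide":[0,0,0],"yaw":0},{"grip":-0.5,"slide":[0,0,0],"yaw":0},{"grip":-0.5,"slide":[0,0,-4],"yaw":0},{"grip":-0.5,"slide":[0,0,-4],"yaw":0},{"grip":-0.5,"slide":[0,0,-4],"yaw":0},{"grip":-0.5,"slide":[0,0,0],"yaw":0},{"grip":-0.5,"slide":[0,0,0],"yaw":0}]'; cat > look.py <<'E'
from h import *
import sys
K,T=cal("wrist");w=manip.camera("wrist");cv2.imwrite(f"pics/{sys.argv[1]}.png",w)
q=np.load("shaker.npy")
hsv=cv2.cvtColor(w,cv2.COLOR_BGR2HSV)
m=cv2.inRange(hsv,(100,120,40),(125,255,255))
n,l,st,ce=cv2.connectedComponentsWithStats(m);N=proj(K,T,loc(q,[[0,0,.06]]))[0]
ks=[i for i in range(1,n) if st[i,4]>400 and np.hypot(*(ce[i]-N))<130];print("blue",[st[i].tolist() for i in ks])
blue=np.isin(l,ks);ys,xs=np.where(blue)
# corner px: extreme of rows
def edge(r):
    c=np.where(blue[r])[0];return c.min(),c.max()
r0,r1=ys.min(),ys.max();print("rows",r0,r1,"cols at r0+4",edge(r0+4),"r1-4",edge(r1-4))
def pred(x,tilt):
    c,s=np.cos(tilt),np.sin(tilt)
    def f(P): # tongue tip lower edge at (x,0)
        a=P[0]+.062;return [x+a*c-P[2]*s,P[1],.05+a*s+P[2]*c]
    return proj(K,T,loc(q,[f(P) for P in([.048,.04,.01],[.048,-.04,.01],[-.048,.04,.01],[-.048,-.04,.01],[-.062,.03,.005])]))
for x,t in((-.045,.2),(-.041,.2),(-.055,0)):print(x,t,np.round(pred(x,t)).tolist())
print("ledge/lip",np.round(proj(K,T,loc(q,[[.058,.04,.07],[.058,-.04,.07],[.082,.04,.07],[-.045,.038,.0625],[-.045,-.038,.0625]]))).tolist())
E
python3 look.py w8
```

```text
clock: 13.5
position: [0.5645, 0.1415, 0.2729]
ee_rot: [0.998, 0.063, 0.001, 0.0]
ft_force: [-0.5, 0.1, -1.0]
grip_width: 0.753
grasp_force: 0.0
blue [[259, 158, 116, 120, 7638]]
rows 158 277 cols at r0+4 (np.int64(259), np.int64(373)) r1-4 (np.int64(268), np.int64(366))
-0.045 0.2 [[257.0, 164.0], [377.0, 164.0], [266.0, 283.0], [368.0, 283.0], [280.0, 294.0]]
-0.041 0.2 [[257.0, 158.0], [377.0, 158.0], [266.0, 278.0], [368.0, 278.0], [280.0, 289.0]]
-0.055 0 [[262.0, 169.0], [372.0, 169.0], [267.0, 291.0], [367.0, 291.0], [280.0, 304.0]]
ledge/lip [[260.0, 167.0], [374.0, 167.0], [258.0, 131.0], [269.0, 297.0], [365.0, 297.0]]
```

```bash
python3 -m jog '[{"grip":-0.6,"slide":[0,0,4],"yaw":0},{"grip":-0.6,"slide":[0,0,4],"yaw":0},{"grip":-0.6,"slide":[0,0,3],"yaw":0},{"grip":-0.6,"slide":[0,0,1],"yaw":0},{"grip":-0.6,"slide":[0,0,0],"yaw":0},{"grip":1,"slide":[0,0,0],"yaw":0},{"grip":1,"slide":[0,0,0],"yaw":0},{"grip":1,"slide":[0,0,0],"yaw":0}]' 20; python3 -m jog '[{"grip":1,"slide":[0,0,0],"yaw":0},{"grip":1,"slide":[-0.2,0,0],"yaw":0},{"grip":1,"slide":[-0.3,0,0],"yaw":0},{"grip":1,"slide":[-0.3,0,0],"yaw":0},{"grip":1,"slide":[-0.3,0,0],"yaw":0},{"grip":1,"slide":[0,0,0],"yaw":0}]';python3 -m jog '[{"grip":1,"slide":[-0.2,0,0],"yaw":0},{"grip":1,"slide":[-0.2,0,0],"yaw":0},{"grip":1,"slide":[0,0,0],"yaw":0}]'; python3 look.py w9
```

```text
clock: 14.35
position: [0.5651, 0.1419, 0.1538]
ee_rot: [0.998, 0.063, 0.001, -0.0]
ft_force: [-0.7, 0.8, 3.8]
grip_width: 0.58
grasp_force: 23.2
clock: 14.95
position: [0.553, 0.1401, 0.1523]
ee_rot: [0.998, 0.063, -0.0, 0.0]
ft_force: [2.2, -0.1, 2.4]
grip_width: 0.578
grasp_force: 23.2
clock: 15.25
position: [0.5507, 0.1396, 0.1529]
ee_rot: [0.998, 0.063, 0.002, -0.0]
ft_force: [8.4, 1.2, 2.2]
grip_width: 0.582
grasp_force: 23.0
blue [[214, 185, 208, 120, 16063], [247, 355, 141, 21, 2743]]
rows 185 375 cols at r0+4 (np.int64(216), np.int64(419)) r1-4 (np.int64(247), np.int64(387))
-0.045 0.2 [[205.0, 160.0], [428.0, 160.0], [233.0, 357.0], [401.0, 357.0], [257.0, 370.0]]
-0.041 0.2 [[204.0, 148.0], [429.0, 148.0], [232.0, 349.0], [401.0, 349.0], [257.0, 363.0]]
-0.055 0 [[221.0, 169.0], [412.0, 169.0], [235.0, 368.0], [399.0, 368.0], [258.0, 385.0]]
ledge/lip [[214.0, 165.0], [419.0, 165.0], [209.0, 99.0], [239.0, 378.0], [395.0, 378.0]]
```

```bash
python3 -m jog '[{"grip":1,"slide":[0.1,0,0.3],"yaw":0},{"grip":1,"slide":[0.15,0,0.3],"yaw":0},{"grip":1,"slide":[0.15,0,0.3],"yaw":0},{"grip":1,"slide":[0.1,0,0.2],"yaw":0},{"grip":1,"slide":[0,0,0],"yaw":0}]'; python3 look.py w10
```

```text
clock: 15.8
position: [0.5553, 0.1403, 0.1417]
ee_rot: [0.998, 0.063, 0.001, -0.0]
ft_force: [6.1, 0.5, 3.3]
grip_width: 0.579
grasp_force: 23.8
blue [[220, 191, 196, 114, 14828], [241, 352, 153, 42, 3923]]
rows 191 393 cols at r0+4 (np.int64(220), np.int64(415)) r1-4 (np.int64(242), np.int64(392))
-0.045 0.2 [[197.0, 176.0], [436.0, 177.0], [228.0, 380.0], [405.0, 380.0], [254.0, 392.0]]
-0.041 0.2 [[196.0, 164.0], [437.0, 164.0], [228.0, 372.0], [406.0, 372.0], [254.0, 385.0]]
-0.055 0 [[215.0, 184.0], [419.0, 184.0], [231.0, 390.0], [403.0, 390.0], [255.0, 408.0]]
ledge/lip [[207.0, 180.0], [426.0, 180.0], [202.0, 111.0], [234.0, 401.0], [399.0, 401.0]]
```

```bash
python3 -m jog '[{"grip":-0.5,"slide":[0,0,0],"yaw":0},{"grip":-0.5,"slide":[0,0,0],"yaw":0},{"grip":-0.5,"slide":[0,0,0],"yaw":0},{"grip":-0.5,"slide":[0,0,-4],"yaw":0},{"grip":-0.5,"slide":[0,0,-4],"yaw":0},{"grip":-0.5,"slide":[0,0,-3],"yaw":0},{"grip":-0.5,"slide":[0,0,0],"yaw":0},{"grip":-0.5,"slide":[0,0,0],"yaw":0}]'; python3 look.py w11
```

```text
clock: 16.65
position: [0.5543, 0.1402, 0.2513]
ee_rot: [0.998, 0.063, 0.0, 0.0]
ft_force: [0.3, -0.2, 0.2]
grip_width: 0.749
grasp_force: 0.0
blue [[260, 163, 115, 130, 8769]]
rows 163 292 cols at r0+4 (np.int64(260), np.int64(374)) r1-4 (np.int64(265), np.int64(369))
-0.045 0.2 [[251.0, 150.0], [383.0, 151.0], [262.0, 281.0], [372.0, 281.0], [277.0, 293.0]]
-0.041 0.2 [[251.0, 144.0], [383.0, 144.0], [261.0, 276.0], [372.0, 276.0], [277.0, 288.0]]
-0.055 0 [[257.0, 157.0], [377.0, 157.0], [263.0, 290.0], [371.0, 290.0], [277.0, 304.0]]
ledge/lip [[254.0, 154.0], [380.0, 154.0], [252.0, 114.0], [265.0, 296.0], [369.0, 296.0]]
```

```bash
python3 -m jog '[{"grip":1,"slide":[0.5,0,0],"yaw":0},{"grip":1,"slide":[0,0,2],"yaw":0},{"grip":1,"slide":[0,0,2],"yaw":0},{"grip":1,"slide":[0,0,2],"yaw":0},{"grip":1,"slide":[0,0,1.5],"yaw":0},{"grip":1,"slide":[0,0,0.5],"yaw":0},{"grip":1,"slide":[0,0,0],"yaw":0}]'; python3 -m jog '[{"grip":1,"slide":[0,0,0.4],"yaw":0},{"grip":1,"slide":[0,0,0.2],"yaw":0},{"grip":1,"slide":[0,0,0],"yaw":0}]'
```

```text
clock: 17.4
position: [0.5591, 0.1408, 0.1705]
ee_rot: [0.998, 0.063, -0.001, 0.0]
ft_force: [-0.1, -1.0, 0.1]
grip_width: -0.001
grasp_force: 0.0
clock: 17.7
position: [0.5595, 0.1409, 0.1655]
ee_rot: [0.998, 0.063, 0.0, 0.0]
ft_force: [0.2, -0.0, 0.3]
grip_width: -0.002
grasp_force: 0.0
```

```bash
python3 -m jog '[{"grip":1,"slide":[0,0,0.2],"yaw":0},{"grip":1,"slide":[0,0,0.1],"yaw":0},{"grip":1,"slide":[0,0,0],"yaw":0}]'; python3 -m jog '[{"grip":1,"slide":[0,0,0.1],"yaw":0},{"grip":1,"slide":[0,0,0.1],"yaw":0},{"grip":1,"slide":[0,0,0],"yaw":0}]'
```

```text
clock: 18.0
position: [0.5595, 0.1409, 0.1628]
ee_rot: [0.998, 0.063, 0.0, 0.0]
ft_force: [-1.9, 0.2, 4.6]
grip_width: -0.006
grasp_force: 2.2
clock: 18.3
position: [0.5596, 0.141, 0.1626]
ee_rot: [0.998, 0.063, 0.0, 0.001]
ft_force: [-9.9, -4.2, 23.1]
grip_width: 0.0
grasp_force: 11.8
```

```bash
python3 -m jog '[{"grip":1,"slide":[0,0,-2],"yaw":0},{"grip":1,"slide":[0,0,-3],"yaw":0},{"grip":-0.3,"slide":[0,0,-3],"yaw":0},{"grip":-0.3,"slide":[0,0,0],"yaw":0},{"grip":-0.3,"slide":[0,0,0],"yaw":0}]'; python3 look.py w12;  python3 - <<'E'
from h import *
q=np.load("shaker.npy");move(loc(q,[[.0525,.048,0]])[0,:2],q[2],.147)
E
```

```text
clock: 18.8
position: [0.5596, 0.1409, 0.2406]
ee_rot: [0.998, 0.063, 0.001, 0.0]
ft_force: [0.4, 0.1, -0.0]
grip_width: 0.508
grasp_force: 0.0
blue [[258, 173, 119, 133, 9194]]
rows 173 305 cols at r0+4 (np.int64(258), np.int64(376)) r1-4 (np.int64(265), np.int64(370))
-0.045 0.2 [[248.0, 161.0], [385.0, 161.0], [260.0, 295.0], [374.0, 295.0], [276.0, 306.0]]
-0.041 0.2 [[248.0, 154.0], [386.0, 154.0], [260.0, 289.0], [374.0, 289.0], [276.0, 301.0]]
-0.055 0 [[255.0, 167.0], [379.0, 167.0], [261.0, 303.0], [373.0, 303.0], [276.0, 317.0]]
ledge/lip [[252.0, 164.0], [382.0, 164.0], [250.0, 124.0], [263.0, 310.0], [370.0, 310.0]]
slide cm [ 4.43 -4.84  9.27] yaw -0.0 tool yaw 0.126 pos [0.5592 0.1407 0.2397]
```

View pics/w12.png

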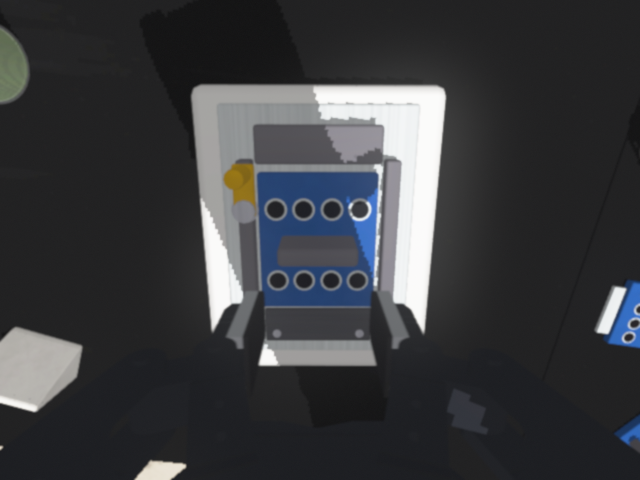

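```bash
python3 -m jog '[{"grip":-0.2,"slide":[2.2,-2.4,0],"yaw":0},{"grip":-0.2,"slide":[2.2,-2.4,0],"yaw":0},{"grip":-0.2,"slide":[0,0,4],"yaw":0},{"grip":-0.2,"slide":[0,0,3.3],"yaw":0},{"grip":-0.2,"slide":[0,0,2],"yaw":0},{"grip":-0.2,"slide":[0,0,0],"yaw":0}]' 30; python3 -m jog '[{"grip":1,"slide":[0,0,0],"yaw":0},{"grip":1,"slide":[0,0,0],"yaw":0},{"grip":1,"slide":[0,0,0],"yaw":0},{"grip":1,"slide":[0,0,0],"yaw":0},{"grip":1,"slide":[0,0,0],"yaw":0}]'
```

```text
clock: 19.45
position: [0.5949, 0.1931, 0.1427]
ee_rot: [0.998, 0.063, -0.004, 0.001]
ft_force: [-0.2, -1.0, 0.3]
grip_width: 0.602
grasp_force: 0.0
clock: 19.95
position: [0.5978, 0.1937, 0.1487]
ee_rot: [0.998, 0.063, 0.001, 0.0]
ft_force: [-0.4, -2.9, 6.2]
grip_width: 0.124
grasp_force: 29.4
```

```bash
python3 -m jog '[{"grip":1,"slide":[-0.06,0.53,0],"yaw":0},{"grip":1,"slide":[-0.17,0.5,0],"yaw":0},{"grip":1,"slide":[-0.28,0.45,0],"yaw":0},{"grip":1,"slide":[-0.37,0.38,0],"yaw":0},{"grip":1,"slide":[-0.44,0.29,0],"yaw":0},{"grip":1,"slide":[-0.49,0.19,0],"yaw":0},{"grip":1,"slide":[-0.55,0.08,0],"yaw":0},{"grip":1,"slide":[-0.2,0,0],"yaw":0}]'; python3 -m jog '[{"grip":1,"slide":[-0.15,0,0],"yaw":0},{"grip":1,"slide":[0,0,0],"yaw":0},{"grip":1,"slide":[0,0,0],"yaw":0}]'; python3 - <<'E'
from h import *
q=np.load("shaker.npy");move(loc(q,[[.028,.024,0]])[0,:2],q[2],.147)
E
```

```text
clock: 20.75
position: [0.576, 0.1671, 0.1488]
ee_rot: [0.998, 0.063, 0.002, -0.001]
ft_force: [9.8, 1.5, 2.3]
grip_width: 0.126
grasp_force: 30.2
clock: 21.05
position: [0.5744, 0.1667, 0.1488]
ee_rot: [0.998, 0.063, 0.002, -0.0]
ft_force: [2.4, -1.5, 6.1]
grip_width: 0.121
grasp_force: 30.6
slide cm [ 0.14 -0.05  0.18] yaw -0.001 tool yaw 0.125 pos [0.5744 0.1667 0.1488]
```

```bash
python3 -m jog '[{"grip":1,"slide":[-0.2,0,0],"yaw":0},{"grip":1,"slide":[-0.2,0,0],"yaw":0}]'; python3 -m jog '[{"grip":-0.3,"slide":[0,0,0],"yaw":0},{"grip":-0.3,"slide":[0,0,0],"yaw":0},{"grip":-0.3,"slide":[0,0,-3],"yaw":0},{"grip":-0.3,"slide":[0,0,-4],"yaw":0},{"grip":-0.3,"slide":[-0.5,1,-4],"yaw":0},{"grip":-0.3,"slide":[0,0,0],"yaw":0},{"grip":-0.3,"slide":[0,0,0],"yaw":0}]'; python3 look.py w13; python3 - <<'E'
from h import *
K,T=cal("wrist");q=np.load("shaker.npy");w=cv2.imread("pics/w13.png")
m=cv2.inRange(cv2.cvtColor(w,cv2.COLOR_BGR2HSV),(15,150,60),(35,255,255))
n,l,st,ce=cv2.connectedComponentsWithStats(m);i=1+st[1:,4].argmax();print(st[i],ce[i])
for a in(0,.1,.2,.3):
    c,s=np.cos(a),np.sin(a)
    print(a,np.round(proj(K,T,loc(q,[[.028+.03*s+k*.007*c,.048-.03*c+k*.007*s,.068] for k in(-1,1)]+[[.028+.024*s,.048-.024*c,.095]])),1).tolist())
    
ys,xs=np.where(l==i)
for x in range(xs.min(),xs.max()+1,3):print(x,ys[xs==x].min(),ys[xs==x].max(),end="; ")
E
```

```text
clock: 21.25
position: [0.5711, 0.166, 0.1488]
ee_rot: [0.998, 0.062, 0.002, -0.0]
ft_force: [9.8, -0.3, 1.1]
grip_width: 0.119
grasp_force: 30.2
clock: 21.95
position: [0.5655, 0.1554, 0.2578]
ee_rot: [0.998, 0.063, 0.0, 0.0]
ft_force: [-0.3, -0.4, -0.8]
grip_width: 0.651
grasp_force: 0.0
blue [[282, 180, 112, 124, 7598]]
rows 180 303 cols at r0+4 (np.int64(282), np.int64(393)) r1-4 (np.int64(285), np.int64(387))
-0.045 0.2 [[275.0, 171.0], [402.0, 171.0], [282.0, 294.0], [388.0, 294.0], [296.0, 305.0]]
-0.041 0.2 [[275.0, 165.0], [402.0, 165.0], [282.0, 289.0], [389.0, 289.0], [296.0, 300.0]]
-0.055 0 [[279.0, 176.0], [395.0, 176.0], [282.0, 302.0], [387.0, 302.0], [296.0, 315.0]]
ledge/lip [[277.0, 173.0], [398.0, 173.0], [276.0, 136.0], [285.0, 308.0], [385.0, 308.0]]
[275 205  37  28 719] [295.65090403 216.29485396]
0 [[310.7, 225.6], [310.7, 205.8], [300.4, 226.0]]
0.1 [[311.5, 221.4], [309.4, 201.6], [300.1, 222.2]]
0.2 [[311.9, 217.1], [307.7, 197.4], [299.5, 218.5]]
0.3 [[311.7, 212.7], [305.6, 193.4], [298.5, 214.8]]
275 206 207; 278 206 224; 281 206 224; 284 206 223; 287 206 223; 290 206 223; 293 206 224; 296 205 230; 299 205 231; 302 205 232; 305 205 231; 308 205 229; 311 220 221;
```

```bash
python3 -m jog '[{"grip":-0.3,"slide":[0,0,-3],"yaw":0},{"grip":-0.3,"slide":[0,0,0],"yaw":0}]'; python3 -c "
from workcell import manip
print(manip.hand_in())"
```

```text
clock: 22.2
position: [0.5659, 0.1563, 0.2889]
ee_rot: [0.998, 0.063, 0.001, -0.0]
ft_force: [-0.6, -0.1, -0.3]
grip_width: 0.649
grasp_force: 0.0
the job is handed in; nothing more can be done
None
```

The job is handed in at 22.2 s: by the last wrist-camera measurements the insert lies flat with its tongue under the lip and the latch is fully closed over it, and the judge's verdict was not shown.

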